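Hang the second slide carrier on the drip hook

TASK

Lift the slide carrier with the red tab out of the white jar and hang it by its handle frame on the drip stand's hook, in front of the blue-tabbed carrier that already hangs there, without knocking that one off, tipping it or shoving it along. Once the red one hangs free of you, put the green lid on the jar, fully home. Keep the carriers upright, set things down instead of dropping them, and leave everything else on the bench where it is.

Things in the scene. Friction and masses are not known exactly. Their poses are not given: they have to be found in the camera images.
- load: Slide carrier with red tab, standing in the jar: basket 40 (x) x 86 (y) x 32 high full of slides (none stand higher), a handle frame 10 thick (x) above it: uprights at y = +-38 and a shallow roof-shaped crossbar; above its middle a grip tab 12 (x) x 24 (y) x 34 high. 148 high overall, about 160 g (varies). Origin: centre of its underside, z up.
- load_tab (a point): Centre of the red tab, where the carrier is gripped: 131 above the carrier's underside, 17 below the tab's top; y along the tab's 24 mm width, z up.
- load_eye (a point): Red carrier: the point where the hook rod's axis lies when it hangs, 103.7 above its underside, 27.3 below the tab's centre, 4.3 below the peak of the crossbar's underside. The window under the crossbar is 72 wide (y) and reaches 72 below this point; the crossbar's underside is 14 lower at the uprights than at its peak.
- hung: Slide carrier with blue tab, same make as the red one, hanging loose on the inner part of the hook rod. Origin: centre of its underside.
- hung_tab (a point): Centre of the blue tab, 131 above that carrier's underside.
- hung_eye (a point): Blue carrier: the point under its crossbar that lies on the rod's axis, 27.3 below its tab's centre. The carrier reaches 20 mm either side of it along the rod.
- hook_rod (a point): Drip stand (fixed): tray 200 x 110 x 12, post 16 in diameter, 212 high, and a level steel rod 8 in diameter, 205 above the table. This point: on the rod's axis at its free end, where it bends up. x runs along the rod to the post (its axis at x = 160), z up. Carriers hang with their x along the rod, either way round; the red one has room between here and the blue one.
- hook_tip (a point): Top of the hook's upturned end (yellow ball, 11 across): 8 in front of hook_rod (x = -8) and 21 above the rod's axis; the ball's top is 22.5 above that axis. The crossbar must pass over it.
- jar_mouth (a point): White jar (fixed), outside 66 (x) x 112 (y) x 75 high, 4 mm walls and floor. This point: centre of its mouth, level with the rim; axes along its sides, z up. The carrier stands loosely on its floor with roughly the same yaw.
- lid: Green lid, loose, lying the right way up on the table, about 90 g: plate 74 (x) x 120 (y) x 6, a plug 50 x 96 x 8 below it that goes into the jar's mouth (4 mm play all round), a grip block 14 (x) x 30 (y) x 30 high on top. Either way round fits. Origin: centre of the plug's underside.
- lid_knob (a point): Centre of the lid's grip block: 15 above the plate's top, 21 above the plate's underside, 29 above the plug's underside. Fully home, the plate rests on the rim and this point is 21 above jar_mouth.
- spare_tab (a point): Bystander: empty carrier with a black tab, standing on the table; centre of its tab. Not to be used.
- flask_a_mid (a point): Bystander: clear culture flask with a red cap, lying flat, 100 x 50 x 26 with the cap; the centre of its clear body.
- flask_b_mid (a point): Bystander: second such flask; the centre of its clear body.
- bottle_mid (a point): Bystander: bottle with a blue cap, 64 across, 130 high; its centre.
- tubes_mid (a point): Bystander: white rack of red-capped tubes, 60 x 140 x 96 high; point 30 above the table.
- timer_mid (a point): Bystander: blue lab timer, 70 x 110 x 22; its centre.
There are look-alikes about, which are no part of the job. Leave any orange or pink look-alike of the load alone. There is more than one size of the lid; the job needs the smaller.

How it is judged:
By the outcome, as a careful person would: the job done as asked, in the order asked, and still so for the second after the job is handed in, with the robot touching nothing.
It also fails if it takes over 69 s, if anything falls off the work surface, if the arm or the gripper's body presses on something with over 40 N, if the wrist force passes 120 N, or if a joint passes its speed limit or range.

ROBOT

A 7-joint arm with a two-finger parallel gripper is mounted at the origin on the work surface. World frame = base frame: x ahead of the robot, y to its left, z up, the work surface at z = 0. Lengths are in mm, angles in rad, forces in N, time in s.
With the tool pointing down it reaches from about 425 to 925 mm from the base axis. Payload 6.8 kg.
Tool frame: the origin (TCP) lies midway between the tips of the shut fingers; the grasp point (between the pads) lies 19 mm behind it (robot.grip_depth is the distance from the TCP to the grasp point, in mm); z points along the fingers, y is the line along which they close (so a half turn about z gives the same grasp; the last joint's range is limited). The gripper opens to 88 mm and grips with 3 to 60 N. Pads are 20 mm wide; open, the fingers measure 115 mm over their backs; the gripper's body (75 mm by 178 mm) begins 61 mm behind the grasp point.
Start: joints at [1.007, 0.477, 0.022, 1.555, -0.011, 1.109, -0.083], TCP at [297.134, -606.102, 199.464] pointing down, gripper open.
Joint ranges: [-2.96, 2.96], [-0.34, 2.1], [-1.41, 1.46], [0.24, 2.44], [-1.37, 4.51], [0.17, 1.92], [-2.96, 2.96]. Speed limits (rad/s): [2.39, 2.39, 3.14, 3.14, 3.14, 3.14, 3.14].

INTERFACE

Orientations are given as [roll, pitch, yaw] about the fixed x, y, z axes, in that order (R = Rz(yaw) Ry(pitch) Rx(roll)).
In Python, from plant import robot gives the robot as it stands. The module is installed in compiled form; this text tells all that it offers.
- The arm moves only by the tool servo_tool, never from a script. Its argument "targets" is a list of rows, each a list of 5 numbers: the closure, from 0 (fully open) to 1 (shut), then the shift along the tool's x, y, z in units of 0.15 m (1.0 is 0.15 m), then the turn about the tool's z in units of pi rad (1.0 is pi rad). A call has exactly 8 rows; each row is the pose to reach, as a shift and turn from the pose commanded when the call began, along the tool's axes at that moment, turning the shorter way round; what a row does not reach only later rows make up. A row lasts 1/12 s, in which the tool goes at most 41.7 mm and 7.16 degrees, less where a joint would pass 70% of its speed; a pose out of reach is approached as far as the arm can. A call with a number of a shift or a turn outside -1 to 1 is refused whole. A call with a gripper value outside its range is refused whole. The fingers move at their own pace and stop on an object; "newtons" is the grip in N (left out, the last holds). Time passes only in rows, so rows that repeat a pose let the fingers close, or fill a call up. It gives the time, the measured TCP pose, the force, the opening and the grip force at its end, in the units of the state.
- robot.get_state(): the state, without advancing time (a new reading comes with each control period).
- robot.capture(name): name is "scene" or "top" or "wrist"; returns a dict with "frame" (480x640x3 uint8, red, green, blue), "fx", "fy", "cx", "cy" (pixels), "dist_coeffs" ([k1, k2, p1, p2, k3] as OpenCV has them; the pictures are not rectified), "origin" and "rotation" of the camera in the world; the wrist camera has in their place "tool_from_camera" (4x4, takes a point from camera to tool coordinates, whose origin is the TCP and whose axes are the flange's). Camera axes: x right, y down, z forward; pixel columns grow to the right and rows downward; lengths in mm; the calibration is good to about 2 mm. A picture is of the moment at which its call begins: read the wrist's pose just before it. There is no depth.
- robot.job_done(): hands the job in; it is judged then, once.
The state is a dict: "t": time; "joint_positions": joint angles; "joint_vel": joint speeds; "joint_efforts": joint torques, N m; "tool_pos": TCP position; "tool_rot": TCP orientation; "wrist_force": force on the tool from outside, world axes, zero at the start; "wrist_torque": the same for the moment, N m; "gripper_width": opening from 0.0 (shut) to 1.0 (fully open); "grip_force": force on a finger pad.
Only numpy, scipy, OpenCV 4.12 (cv2) and the standard library are available. Lean on these libraries where they do the work, as an engineer would, in place of code of your own. Each camera call takes 0.05 s, during which the arm holds its last target. There are 200 camera calls.

## Working session

There is one attempt and no reset: what is moved stays moved. The work goes in short steps, Python scripts to look and compute and a tool call to move; the robot and the scene stay as the last step left them, time stands still between calls to the robot, and variables do not carry over. Pictures are saved under pics/ and viewed, at most 10 in all, crops included, and the job is handed in when it is done.

Besides the shell and the picture viewer there is one more tool, called after "Call:" in YAML: its name, and indented under it one key for each argument. servo_tool: Moves the arm, as the interface text tells. Its arguments: {"type":"object","properties":{"targets":{"type":"array"},"newtons":{"type":"number"}},"required":["targets"]}

```bash
mkdir -p pics; cat > h.py <<'E'
import numpy as np, cv2, pickle
from plant import robot
from scipy.spatial.transform import Rotation as R
def cap(n):
    s=robot.get_state(); c=robot.capture(n)
    c['K']=np.array([[c['fx'],0,c['cx']],[0,c['fy'],c['cy']],[0,0,1.]])
    if n=='wrist':
        T=np.eye(4); T[:3,:3]=R.from_euler('xyz',s['tool_rot']).as_matrix(); T[:3,3]=s['tool_pos']
        M=T@np.array(c['tool_from_camera']); c['O']=M[:3,3]; c['Rm']=M[:3,:3]
    else:
        c['O']=np.array(c['origin'],float); c['Rm']=np.array(c['rotation'],float).reshape(3,3)
    return c
def ray(c,uv):
    p=cv2.undistortPoints(np.array([[uv]],float),c['K'],np.array(c['dist_coeffs'],float))[0,0]
    d=c['Rm']@np.array([p[0],p[1],1]); return d/np.linalg.norm(d)
def onz(c,uv,z):
    d=ray(c,uv); return c['O']+d*(z-c['O'][2])/d[2]
def two(c1,u1,c2,u2):
    d1,d2=ray(c1,u1),ray(c2,u2); A=np.stack([d1,-d2],1)
    k=np.linalg.lstsq(A,c2['O']-c1['O'],rcond=None)[0]
    a=c1['O']+k[0]*d1;b=c2['O']+k[1]*d2; return (a+b)/2,np.linalg.norm(a-b)
def proj(c,P):
    Rm=c['Rm'].T; return cv2.projectPoints(np.array(P,float).reshape(-1,1,3),cv2.Rodrigues(Rm)[0],-Rm@c['O'],c['K'],np.array(c['dist_coeffs'],float))[0][:,0]
def save(c,f): cv2.imwrite('pics/'+f,c['frame'][...,::-1])
def dump(c,f): pickle.dump(c,open(f,'wb'))
def load(f): return pickle.load(open(f,'rb'))
def blobs(c,hr,smin=90,vmin=50,amin=30):
    h=cv2.cvtColor(np.ascontiguousarray(c['frame']),cv2.COLOR_RGB2HSV)
    m=((h[...,0]>=hr[0])&(h[...,0]<=hr[1])) if hr[0]<=hr[1] else ((h[...,0]>=hr[0])|(h[...,0]<=hr[1]))
    m=(m&(h[...,1]>=smin)&(h[...,2]>=vmin)).astype(np.uint8)
    n,l,st,ce=cv2.connectedComponentsWithStats(m)
    return [(st[i],ce[i],(l==i).astype(np.uint8)) for i in range(1,n) if st[i][4]>=amin]
E
python3 - <<'E'
from h import *
for n in ['scene','top','wrist']:
    c=cap(n); save(c,n+'0.png'); dump(c,n+'0.pkl'); print(n,c['O'],c['Rm'].round(2).tolist(),c['fx'])
print(robot.get_state())
E
```

```text
Traceback (most recent call last):
  File "h.py", line 11, in cap
    c['O']=np.array(c['origin'],float); c['Rm']=np.array(c['rotation'],float).reshape(3,3)
                                                ~~~~~~~~~~~~~~~~~~~~~~~~~~~~~~~~~~~~~^^^^^
ValueError: cannot reshape array of size 3 into shape (3,3)
```

Rotation is given as roll/pitch/yaw.

```bash
sed -i "s/c\['Rm'\]=np.array(c\['rotation'\],float).reshape(3,3)/c['Rm']=R.from_euler('xyz',c['rotation']).as_matrix()/" h.py
python3 - <<'E'
from h import *
for n in ['scene','top','wrist']:
    c=cap(n); save(c,n+'0.png'); dump(c,n+'0.pkl'); print(n,c['O'],c['Rm'].round(2).tolist(),c['fx'])
print(robot.get_state())
E
```

```text
scene [1143.35298012  -55.35996511 1126.61643631] [[0.13, 0.84, -0.53], [0.99, -0.11, 0.06], [-0.0, -0.53, -0.85]] 474.4739421140852
top [ 399.07824319   19.72935389 1654.48397038] [[-0.0, -1.0, 0.1], [-1.0, -0.0, -0.02], [0.02, -0.1, -0.99]] 515.6902710966176
wrist [ 363.61611394 -572.06866512  384.33639212] [[0.44, -0.86, -0.24], [-0.9, -0.42, -0.12], [-0.0, 0.27, -0.96]] 410.40866026669124
{'t': 0.2, 'joint_positions': array([ 1.00691753,  0.47752636,  0.02234524,  1.5559995 , -0.01148257,
        1.10933176, -0.08310632]), 'joint_vel': array([ 3.04239933e-04, -2.86445565e-03, -8.06563022e-04, -4.08904897e-03,
        9.82260730e-04, -2.10110757e-04, -7.45604273e-06]), 'joint_efforts': array([ 1.43754649e-03, -5.82675433e+01,  1.53429117e+00, -2.72583103e+01,
       -5.42296318e-02,  1.50556321e-02,  1.20602122e-04]), 'tool_pos': array([ 296.93941717, -605.7534956 ,  198.85628565]), 'tool_rot': array([-3.14045924e+00,  8.75773872e-05,  4.55801671e-01]), 'wrist_force': array([0.58371631, 0.18069782, 0.32571715]), 'wrist_torque': array([-0.01810788,  0.01824515, -0.00512242]), 'grip_force': 0.0, 'gripper_width': 1.0006165266727205}
```

View pics/scene0.png

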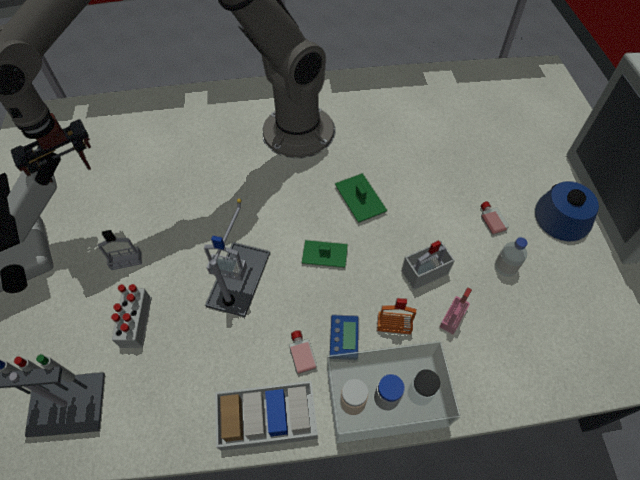

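View pics/top0.png

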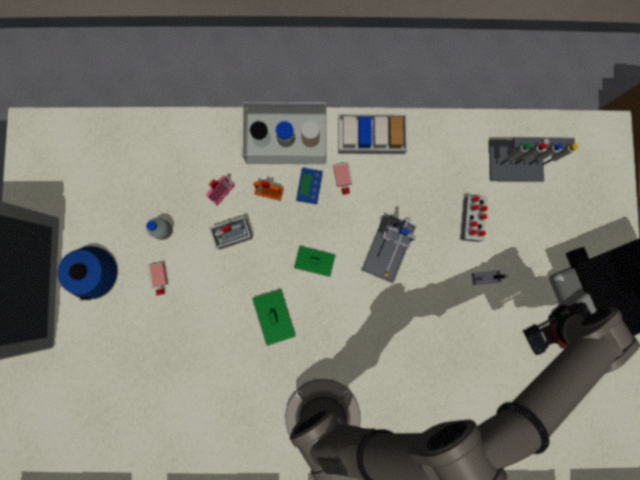

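The scene view shows the jar with the red carrier at about (428,262), the small lid at (325,254), the yellow hook tip at (238,201), the blue tab at (218,243) and the post at (228,297). The top view shows the same things at (232,231), (315,261), (387,273) and (405,231).

```bash
python3 - <<'E'
from h import *
s=load('scene0.pkl');t=load('top0.pkl')
def near(c,hr,uv,r,**k):
    b=[x for x in blobs(c,hr,**k) if np.hypot(*(x[1]-uv))<r]
    return max(b,key=lambda x:x[0][4]) if b else None
def two_c(hr,us,ut,r=14,**k):
    a,b=near(s,hr,us,r,**k),near(t,hr,ut,r,**k)
    if a is None or b is None: print('miss',a is None,b is None);return
    print(a[1].round(1),a[0][4],b[1].round(1),b[0][4],[np.round(x,1) for x in two(s,a[1],t,b[1])])
print('red');two_c((172,8),(434,247),(228,229),amin=8,smin=120)
print('blue');two_c((105,125),(218,243),(405,231),amin=6,smin=120)
print('yellow');two_c((18,35),(238,201),(387,273),r=8,amin=2,smin=90)
for c,u in((s,(325,254)),(t,(315,261))):
    b=near(c,(50,80),u,15,amin=100); 
    q=cv2.minAreaRect(np.argwhere(b[2])[:,::-1].astype(np.float32)); bx=np.array([onz(c,p,14)[:2] for p in cv2.boxPoints(q)])
    print('lid',bx.mean(0).round(1),bx.round(0).tolist(),[np.round(np.linalg.norm(bx[i]-bx[i-1])) for i in range(4)])
# grey stand tray crops / jar
A=cv2.resize(s['frame'][180:330,170:300],None,fx=3,fy=3,interpolation=cv2.INTER_CUBIC)
B=cv2.resize(t['frame'][190:290,350:440],None,fx=4.5,fy=4.5,interpolation=cv2.INTER_CUBIC)
o=np.zeros((450,800,3),np.uint8);o[:,:390]=A;o[:,392:392+405]=B
cv2.imwrite('pics/stand.png',o[...,::-1])
E
```

```text
red
[435.  246.7] 81 [225.6 228.2] 49 [array([577.4, 287.8, 139.2]), np.float64(0.7)]
blue
[216.9 241.7] 106 [403.9 231. ] 47 [array([ 558.6, -223.6,  237.2]), np.float64(0.2)]
yellow
[238.6 200.4] 15 [386.3 274. ] 15 [array([ 439.8, -174.1,  224.9]), np.float64(0.9)]
lid [486.7  25.7] [[509.0, -39.0], [437.0, -25.0], [465.0, 92.0], [536.0, 75.0]] [np.float64(117.0), np.float64(73.0), np.float64(120.0), np.float64(73.0)]
lid [487.8  25.6] [[467.0, 90.0], [536.0, 73.0], [508.0, -39.0], [439.0, -22.0]] [np.float64(115.0), np.float64(71.0), np.float64(115.0), np.float64(71.0)]
```

View pics/stand.png

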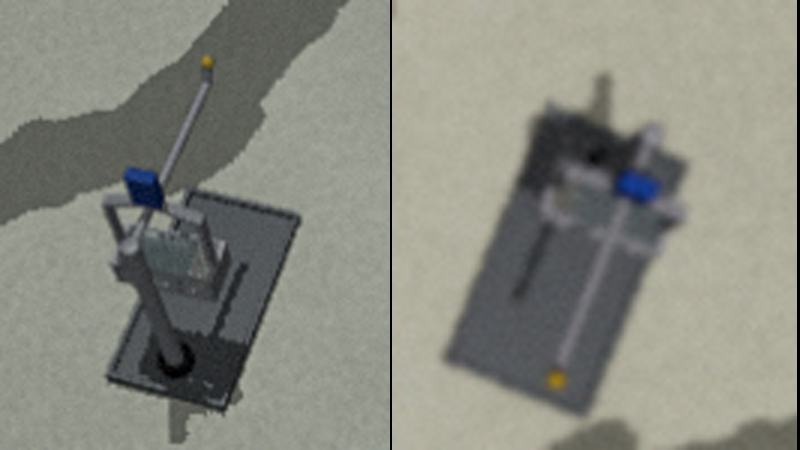

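The crop shows the rod running from the yellow tip to the post, with the blue carrier near the post and the front part of the rod free. Next I go up and across to above the jar.

Call:
servo_tool:
  targets:
    - [0, 0.1, -0.1, -0.2, 0]
    - [0, 0.2, -0.2, -0.4, 0]
    - [0, 0.35, -0.35, -0.55, 0]
    - [0, 0.5, -0.5, -0.7, 0]
    - [0, 0.65, -0.65, -0.8, 0]
    - [0, 0.75, -0.75, -0.87, 0]
    - [0, 0.86, -0.9, -0.87, 0]
    - [0, 0.86, -0.9, -0.87, 0]

```text
t: 0.87
tool_pos: [356.3, -423.2, 331.2]
tool_rot: [3.141, -0.002, 0.462]
wrist_force: [0.7, 0.2, -0.3]
gripper_width: 1.004
grip_force: 0.0
```

Call:
servo_tool:
  targets:
    - [0, 0.1, -0.1, 0, 0]
    - [0, 0.2, -0.2, 0, 0]
    - [0, 0.35, -0.35, 0, 0]
    - [0, 0.5, -0.5, 0, 0]
    - [0, 0.65, -0.65, 0, 0]
    - [0, 0.75, -0.78, 0, 0]
    - [0, 0.86, -0.9, 0, 0]
    - [0, 0.86, -0.9, 0, 0]

```text
t: 1.53
tool_pos: [411.5, -245.5, 330.0]
tool_rot: [-3.141, -0.001, 0.462]
wrist_force: [0.6, -0.2, 0.2]
gripper_width: 1.002
grip_force: 0.0
```

Call:
servo_tool:
  targets:
    - [0, 0.1, -0.1, 0, 0]
    - [0, 0.2, -0.2, 0, 0]
    - [0, 0.35, -0.35, 0, 0]
    - [0, 0.5, -0.5, 0, 0]
    - [0, 0.65, -0.65, 0, 0]
    - [0, 0.75, -0.78, 0, 0]
    - [0, 0.86, -0.9, 0, 0]
    - [0, 0.86, -0.9, 0, 0]

```text
t: 2.2
tool_pos: [467.4, -67.7, 329.9]
tool_rot: [-3.14, -0.001, 0.462]
wrist_force: [0.1, 0.1, -0.1]
gripper_width: 0.996
grip_force: 0.0
```

Call:
servo_tool:
  targets:
    - [0, 0.1, -0.1, 0, 0]
    - [0, 0.2, -0.2, 0, 0]
    - [0, 0.35, -0.35, 0, 0]
    - [0, 0.5, -0.5, 0, 0]
    - [0, 0.65, -0.65, 0, 0]
    - [0, 0.75, -0.78, 0, 0]
    - [0, 0.86, -0.9, 0, 0]
    - [0, 0.86, -0.9, 0, 0]

```text
t: 2.87
tool_pos: [523.3, 110.0, 329.5]
tool_rot: [-3.139, -0.001, 0.461]
wrist_force: [-0.7, 1.2, -0.3]
gripper_width: 0.999
grip_force: 0.0
```

Call:
servo_tool:
  targets:
    - [0, 0.1, -0.1, 0, 0]
    - [0, 0.2, -0.2, 0, 0]
    - [0, 0.35, -0.35, 0, 0]
    - [0, 0.5, -0.5, 0, 0]
    - [0, 0.65, -0.65, 0, 0]
    - [0, 0.75, -0.78, 0, 0]
    - [0, 0.86, -0.9, 0, 0]
    - [0, 0.86, -0.9, 0, 0]

```text
t: 3.53
tool_pos: [579.2, 287.2, 328.6]
tool_rot: [-3.139, 0.001, 0.46]
wrist_force: [-1.0, -0.4, -1.2]
gripper_width: 0.999
grip_force: 0.0
```

```bash
python3 - <<'E'
from h import *
c=cap('wrist'); save(c,'w1.png'); dump(c,'w1.pkl')
for b in blobs(c,(172,8),smin=120,amin=60): print('red',b[0],b[1].round(1),onz(c,b[1],135).round(1))
print(proj(c,[[577,288,152],[577,288,135],[577,288,75]]).round(0))
E
```

```text
red [333  38  30  29 513] [347.   51.2] [713.1 330.  135. ]
red [479 123  40  26 695] [498.8 135.4] [712.  176.7 135. ]
red [306 206  26  19 401] [319.2 215.6] [575.2 288.2 135. ]
red [614 216  26  17 304] [627.2 224. ] [697.7  22.9 135. ]
red [ 84 241  20  15 231] [ 93.2 248.7] [449.2 469.5 135. ]
[[320. 218.]
 [320. 214.]
 [320. 203.]]
```

View pics/w1.png

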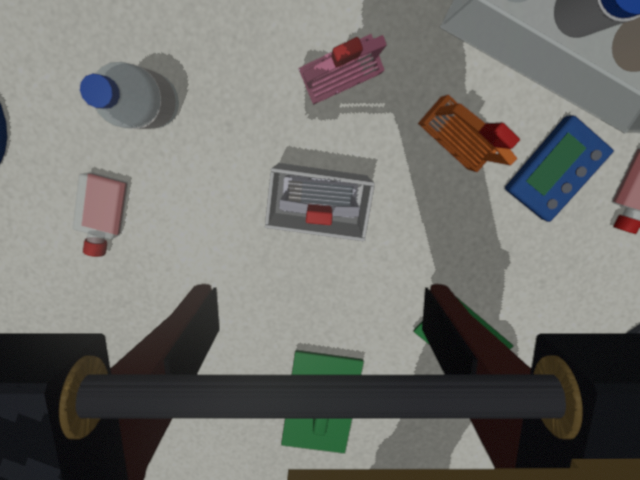

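The wrist view shows the red tab at (319,216) and the jar rim with corners at about (267,227), (363,239), (373,180) and (274,164). The bottle, flasks, timer and look-alikes are well clear of it.

```bash
python3 - <<'E'
from h import *
c=load('w1.pkl')
q=np.array([onz(c,p,75)[:2] for p in [(267,227),(363,239),(373,180),(274,164)]])
print(q.round(0).tolist(),q.mean(0)); 
for a,b in((0,1),(3,2)):
    d=q[b]-q[a]; print(np.linalg.norm(d), np.arctan2(d[0],-d[1]))   # psi with tool y along d
m=[b for b in blobs(c,(172,8),smin=120,amin=60) if abs(b[1][0]-319)<5][0][2]
# tab: upper rows = top face back edge, lower edge
cols=[u for u in range(308,331) if m[:,u].any()]
for nm,f,z in(('up',lambda k:k.min(),152),('lo',lambda k:k.max(),135)):
    P=np.array([onz(c,(u,f(np.flatnonzero(m[:,u]))),z)[:2] for u in cols]); vx,vy,x0,y0=cv2.fitLine(P.astype(np.float32),cv2.DIST_HUBER,0,.01,.01).ravel()
    if vy>0: vx,vy=-vx,-vy
    print(nm,np.arctan2(vx,-vy),x0,y0,P[0],P[-1])
h=cv2.minAreaRect(np.argwhere(m)[:,::-1].astype(np.float32)); print(h)
E
```

```text
[[527.0, 329.0], [562.0, 228.0], [624.0, 249.0], [593.0, 350.0]] [576.41398363 288.88955154]
106.70238709614075 0.33181210496556185
106.22727422081726 0.30099603375456097
up 0.5246687 584.7881 293.3881 [578.54234949 300.89077302] [587.28536159 283.23599457]
lo 0.35899928 569.01056 284.25085 [565.01660097 294.93032297] [572.51559497 275.42957133]
((318.87591552734375, 214.9896697998047), (25.328872680664062, 17.273462295532227), 4.763641834259033)
```

Call:
servo_tool:
  targets:
    - [0, -0.014, -0.013, 0.1, 0.041]
    - [0, -0.014, -0.013, 0.25, 0.041]
    - [0, -0.014, -0.013, 0.4, 0.041]
    - [0, -0.014, -0.013, 0.55, 0.041]
    - [0, -0.014, -0.013, 0.7, 0.041]
    - [0, -0.014, -0.013, 0.8, 0.041]
    - [0, -0.014, -0.013, 0.8, 0.041]
    - [0, -0.014, -0.013, 0.8, 0.041]

```text
t: 4.25
tool_pos: [576.8, 282.1, 209.5]
tool_rot: [3.14, 0.002, 0.325]
wrist_force: [0.0, 0.4, 0.7]
gripper_width: 0.995
grip_force: 0.0
```

Call:
servo_tool:
  targets:
    - [0, 0, 0, 0.1, 0]
    - [0, 0, 0, 0.2, 0]
    - [0, 0, 0, 0.3, 0]
    - [0, 0, 0, 0.4, 0]
    - [0, 0, 0, 0.5, 0]
    - [0, 0, 0, 0.58, 0]
    - [0, 0, 0, 0.58, 0]
    - [0, 0, 0, 0.58, 0]

```text
t: 4.92
tool_pos: [577.0, 284.3, 123.6]
tool_rot: [3.141, -0.0, 0.326]
wrist_force: [0.0, 0.1, 1.1]
gripper_width: 0.999
grip_force: 0.0
```

Call:
servo_tool:
  targets:
    - [0.6, 0, 0, 0, 0]
    - [0.75, 0, 0, 0, 0]
    - [0.9, 0, 0, 0, 0]
    - [1, 0, 0, 0, 0]
    - [1, 0, 0, 0, 0]
    - [1, 0, 0, 0, 0]
    - [1, 0, 0, 0, 0]
    - [1, 0, 0, 0, 0]
  newtons: 25

```text
t: 5.58
tool_pos: [576.4, 284.7, 123.0]
tool_rot: [3.142, 0.0, 0.327]
wrist_force: [-0.7, -0.1, 0.1]
gripper_width: 0.431
grip_force: 0.0
```

Call:
servo_tool:
  targets:
    - [1, 0, 0, 0, 0]
    - [1, 0, 0, 0, 0]
    - [1, 0, 0, 0, 0]
    - [1, 0, 0, 0, 0]
    - [1, 0, 0, 0, 0]
    - [1, 0, 0, 0, 0]
    - [1, 0, 0, 0, 0]
    - [1, 0, 0, 0, 0]

```text
t: 6.25
tool_pos: [576.4, 284.8, 123.0]
tool_rot: [-3.142, -0.0, 0.327]
wrist_force: [0.7, 0.5, -0.2]
gripper_width: 0.266
grip_force: 25.0
```

Call:
servo_tool:
  targets:
    - [1, 0, 0, -0.03, 0]
    - [1, 0, 0, -0.06, 0]
    - [1, 0, 0, -0.1, 0]
    - [1, 0, 0, -0.15, 0]
    - [1, 0, 0, -0.2, 0]
    - [1, 0, 0, -0.2, 0]
    - [1, 0, 0, -0.2, 0]
    - [1, 0, 0, -0.2, 0]

```text
t: 6.92
tool_pos: [576.4, 284.6, 153.0]
tool_rot: [3.141, 0.0, 0.327]
wrist_force: [0.1, 0.1, -1.3]
gripper_width: 0.265
grip_force: 25.0
```

Call:
servo_tool:
  targets:
    - [1, 0, 0, -0.05, 0]
    - [1, 0, 0, -0.15, 0]
    - [1, 0, 0, -0.28, 0]
    - [1, 0, 0, -0.42, 0]
    - [1, 0, 0, -0.55, 0]
    - [1, 0, 0, -0.67, 0]
    - [1, 0, 0, -0.73, 0]
    - [1, 0, 0, -0.75, 0]

```text
t: 7.58
tool_pos: [577.1, 285.3, 267.4]
tool_rot: [-3.141, -0.003, 0.327]
wrist_force: [-0.5, -0.1, -1.2]
gripper_width: 0.268
grip_force: 25.0
```

Call:
servo_tool:
  targets:
    - [1, -0.04, 0.05, 0, 0.015]
    - [1, -0.12, 0.15, 0, 0.045]
    - [1, -0.22, 0.28, 0, 0.08]
    - [1, -0.33, 0.42, 0, 0.115]
    - [1, -0.44, 0.56, 0, 0.15]
    - [1, -0.55, 0.69, 0, 0.185]
    - [1, -0.62, 0.78, 0, 0.215]
    - [1, -0.66, 0.83, 0, 0.2295]

```text
t: 8.25
tool_pos: [521.5, 131.8, 264.3]
tool_rot: [3.139, 0.001, -0.402]
wrist_force: [0.3, -0.3, -1.4]
gripper_width: 0.264
grip_force: 25.0
```

Call:
servo_tool:
  targets:
    - [1, 0.034, 0.05, 0, 0]
    - [1, 0.034, 0.15, 0, 0]
    - [1, 0.034, 0.27, 0, 0]
    - [1, 0.034, 0.4, 0, 0]
    - [1, 0.034, 0.52, 0, 0]
    - [1, 0.034, 0.62, 0, 0]
    - [1, 0.034, 0.68, 0, 0]
    - [1, 0.034, 0.7, 0, 0]

```text
t: 8.92
tool_pos: [486.6, 34.7, 265.0]
tool_rot: [3.141, 0.001, -0.395]
wrist_force: [1.1, -0.5, -1.4]
gripper_width: 0.267
grip_force: 25.0
```

Call:
servo_tool:
  targets:
    - [1, 0.034, 0.05, 0, 0]
    - [1, 0.034, 0.15, 0, 0]
    - [1, 0.034, 0.27, 0, 0]
    - [1, 0.034, 0.4, 0, 0]
    - [1, 0.034, 0.52, 0, 0]
    - [1, 0.034, 0.62, 0, 0]
    - [1, 0.034, 0.68, 0, 0]
    - [1, 0.034, 0.7, 0, 0]

```text
t: 9.58
tool_pos: [451.5, -63.8, 265.4]
tool_rot: [3.141, 0.0, -0.395]
wrist_force: [0.1, -0.0, -0.9]
gripper_width: 0.268
grip_force: 25.0
```

```bash
python3 - <<'E'
from h import *
c=cap('wrist'); save(c,'w2.png'); dump(c,'w2.pkl'); s=cap('scene'); dump(s,'s2.pkl')
for n,k in(('w',c),('s',s)):
    for nm,hr in(('yel',(18,35)),('blue',(105,125)),('red',(172,8))):
        for b in blobs(k,hr,smin=110,amin=8): print(n,nm,b[0],b[1].round(1))
P=[[439.8,-174.1,224.9],[558.6,-223.6,235],[447.2,-177.2,205]]
print(proj(c,P).round(0),proj(s,P).round(0))
E
```

```text
w yel [500 199  19  18 270] [508.9 207.4]
w yel [381 356  17  84 796] [390.5 398.1]
w yel [244 358  17  82 729] [250.  400.1]
w yel [  92  459  459   21 6268] [354.8 471.8]
w blue [  71    0   80   42 1890] [112.7  20.4]
w red [ 292  272   58   53 2789] [319.8 299.1]
s yel [262 153  10   3  10] [266.5 154.1]
s yel [237 199   4   4  12] [238.5 200.5]
s yel [222 407   5   7  12] [223.6 410.4]
s yel [229 419   7  10  19] [231.9 423.5]
s yel [222 427   6   3  10] [224.7 428.3]
s yel [222 436  11   5  15] [226.4 438.5]
s yel [233 436   4   4   8] [234.5 437.4]
s blue [ 544  182   55   59 2019] [571.  211.7]
s blue [212 236  12  14 107] [217.1 242.1]
s blue [516 238  11   9  75] [521.3 241.8]
s blue [330 315  28  40 563] [341.3 333.7]
s blue [379 375  25  26 531] [390.8 387.4]
s blue [265 389  22  47 835] [275.9 412. ]
s red [87  0 35  5 90] [100.3   1.1]
s red [ 565    0   75   68 3077] [610.8  24.5]
s red [297 120   4   6  16] [298.2 122.1]
s red [278 178  11  15 117] [282.9 185.4]
s red [481 202   9   8  43] [484.9 204.9]
s red [118 285   7   7  40] [121.  287.8]
s red [129 284   7   8  45] [132.1 287.7]
s red [464 288   7   9  40] [467.  292.3]
s red [126 294   8   8  46] [130. 297.]
s red [395 298  12  12 106] [400.7 303.6]
s red [114 304   8   8  45] [117.2 307.2]
s red [111 313   9   8  46] [115.1 316.8]
s red [122 313   9   8  51] [126.  316.7]
s red [120 323   9   8  51] [124.1 326.9]
s red [291 331  11  10  63] [295.9 334.5]
s red [ 14 357  12  10  63] [ 18.6 361.2]
[[513. 208.]
 [558. -69.]
 [500. 188.]] [[238. 200.]
 [217. 242.]
 [238. 208.]]
```

View pics/w2.png

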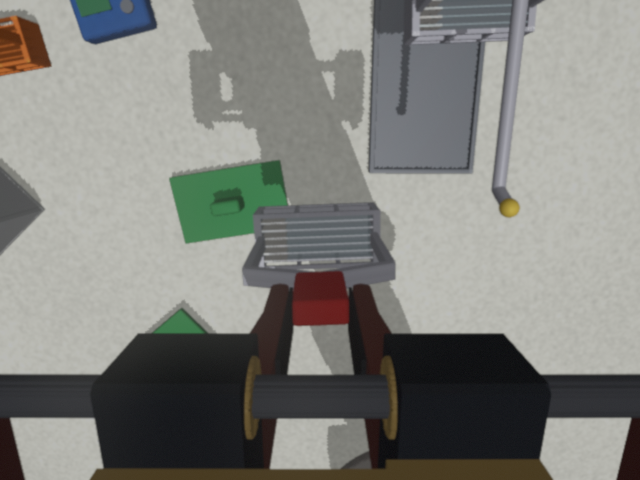

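The held carrier hangs straight, with its tab at (320,299). The hook ball is at (509,207), and the rod runs up from (500,188) to (519,0).

```bash
python3 - <<'E'
from h import *
c=load('w2.pkl'); st=robot.get_state(); psi=st['tool_rot'][2]; tx=np.array([np.cos(psi),np.sin(psi)]); ty=np.array([np.sin(psi),-np.cos(psi)])
g=cv2.cvtColor(np.ascontiguousarray(c['frame']),cv2.COLOR_RGB2HSV).astype(float)
ref=cv2.cvtColor(np.ascontiguousarray(c['frame']),cv2.COLOR_RGB2LAB).astype(float)
P=[]
for v in range(60,180,6):
    u0=int(500+(188-v)*0.096); seg=ref[v,u0-13:u0+14]; 
    bg=np.median(ref[v,u0+14:u0+40],0); d=np.linalg.norm(seg-bg,axis=1)
    k=np.flatnonzero(d>18)
    if len(k): 
        u=u0-13+(k.min()+k.max())/2; P.append(onz(c,(u,v),205)[:2]); print(v,u,k.max()-k.min()+1,end='; ')
P=np.array(P); vx,vy,x0,y0=cv2.fitLine(P.astype(np.float32),cv2.DIST_HUBER,0,.01,.01).ravel()
if vx<0: vx,vy=-vx,-vy
print('\nrod yaw',np.arctan2(vy,vx),'psi',psi)
d=np.array([vx,vy]); tip=onz(c,(508.9,207.4),221.5)[:2]; s=load('s2.pkl'); print('tip',tip, two(c,(508.9,207.4),s,(238.5,200.5)))
perp=(tip-[x0,y0])@[-vy,vx]; print('tip off line',perp)
hr=np.array([x0,y0])+d*((tip-[x0,y0])@d+8); print('hook_rod',hr)
m=[b for b in blobs(c,(172,8),smin=110,amin=100)][0][2]
tc=onz(c,(320,285),st['tool_pos'][2]+19-7+17)[:2]; print('tabtop centre?',tc,st['tool_pos'])
r=np.argwhere(m); print([(v,np.flatnonzero(m[v]).min(),np.flatnonzero(m[v]).max()) for v in range(274,325,8)])
for x in(-35,45):
    D=hr+d*x-st['tool_pos'][:2]; print(x,hr+d*x,'tool xy',D@tx,D@ty)
E
```

```text
60 512.5 16; 66 512.0 17; 72 511.5 16; 78 510.5 16; 84 510.0 17; 90 509.5 16; 96 508.5 16; 102 507.5 16; 108 507.5 16; 114 506.5 16; 120 505.5 16; 126 505.0 15; 132 504.5 16; 138 503.5 16; 144 503.0 15; 150 502.5 16; 156 501.5 16; 162 500.5 16; 168 500.5 16; 174 499.5 16; 
rod yaw -0.396304 psi -0.3938253064695929
tip [ 439.68682575 -173.21385006] (array([ 439.96473285, -173.25929766,  223.7909027 ]), np.float64(1.824655908340601))
tip off line -0.40222253191009033
hook_rod [ 447.22203976 -175.93089362]
tabtop centre? [463.78990404 -67.21299856] [451.82219289 -62.58551086 265.45388804]
[(274, np.int64(297), np.int64(342)), (282, np.int64(295), np.int64(343)), (290, np.int64(294), np.int64(345)), (298, np.int64(293), np.int64(348)), (306, np.int64(292), np.int64(348)), (314, np.int64(292), np.int64(348)), (322, np.int64(292), np.int64(348))]
-35 [ 414.9347511  -162.42049285] tool xy 4.245414387836964 106.34699547390201
45 [ 488.73426968 -193.30140944] tool xy 84.24516833634019 106.545291622801
```

Call:
servo_tool:
  targets:
    - [1, 0.028, 0.05, 0, 0]
    - [1, 0.028, 0.15, 0, 0]
    - [1, 0.028, 0.27, 0, 0]
    - [1, 0.028, 0.4, 0, 0]
    - [1, 0.028, 0.52, 0, 0]
    - [1, 0.028, 0.62, 0, 0]
    - [1, 0.028, 0.69, 0, 0]
    - [1, 0.028, 0.71, 0, 0]

```text
t: 10.35
tool_pos: [414.2, -164.1, 265.4]
tool_rot: [3.141, -0.0, -0.395]
wrist_force: [-0.1, -0.5, -1.1]
gripper_width: 0.265
grip_force: 25.0
```

Call:
servo_tool:
  targets:
    - [1, 0.03, 0, 0, 0]
    - [1, 0.09, 0, 0, 0]
    - [1, 0.17, 0, 0, 0]
    - [1, 0.26, 0, 0, 0]
    - [1, 0.35, 0, 0, 0]
    - [1, 0.44, 0, 0, 0]
    - [1, 0.5, 0, 0, 0]
    - [1, 0.533, 0, 0, 0]

```text
t: 11.02
tool_pos: [490.3, -193.3, 265.1]
tool_rot: [-3.141, -0.0, -0.393]
wrist_force: [-0.1, 1.0, -2.1]
gripper_width: 0.274
grip_force: 25.0
```

Call:
servo_tool:
  targets:
    - [1, 0, 0, 0.01, 0]
    - [1, 0, 0, 0.05, 0]
    - [1, 0, 0, 0.1, 0]
    - [1, 0, 0, 0.15, 0]
    - [1, 0, 0, 0.2, 0]
    - [1, 0, 0, 0.23, 0]
    - [1, 0, 0, 0.26, 0]
    - [1, 0, 0, 0.26, 0]

```text
t: 11.68
tool_pos: [487.6, -193.3, 225.4]
tool_rot: [3.141, 0.002, -0.394]
wrist_force: [0.5, 0.7, -1.7]
gripper_width: 0.265
grip_force: 25.0
```

Call:
servo_tool:
  targets:
    - [1, 0, 0, 0.005, 0]
    - [1, 0, 0, 0.01, 0]
    - [1, 0, 0, 0.015, 0]
    - [1, 0, 0, 0.02, 0]
    - [1, 0, 0, 0.025, 0]
    - [1, 0, 0, 0.03, 0]
    - [1, 0, 0, 0.03, 0]
    - [1, 0, 0, 0.03, 0]

```text
t: 12.35
tool_pos: [488.2, -193.4, 221.9]
tool_rot: [3.142, 0.0, -0.394]
wrist_force: [-0.4, 0.2, -1.7]
gripper_width: 0.272
grip_force: 25.0
```

Call:
servo_tool:
  targets:
    - [1, 0, 0, 0.003, 0]
    - [1, 0, 0, 0.006, 0]
    - [1, 0, 0, 0.009, 0]
    - [1, 0, 0, 0.012, 0]
    - [1, 0, 0, 0.014, 0]
    - [1, 0, 0, 0.014, 0]
    - [1, 0, 0, 0.014, 0]
    - [1, 0, 0, 0.014, 0]

```text
t: 13.02
tool_pos: [488.4, -193.5, 220.0]
tool_rot: [-3.142, -0.0, -0.394]
wrist_force: [-1.0, -0.0, -0.3]
gripper_width: 0.27
grip_force: 25.0
```

Call:
servo_tool:
  targets:
    - [1, 0, 0, 0.002, 0]
    - [1, 0, 0, 0.004, 0]
    - [1, 0, 0, 0.005, 0]
    - [1, 0, 0, 0.005, 0]
    - [1, 0, 0, 0.005, 0]
    - [1, 0, 0, 0.005, 0]
    - [1, 0, 0, 0.005, 0]
    - [1, 0, 0, 0.005, 0]

```text
t: 13.68
tool_pos: [488.7, -193.6, 219.8]
tool_rot: [-3.142, -0.001, -0.394]
wrist_force: [-1.7, 0.2, 5.2]
gripper_width: 0.268
grip_force: 25.0
```

```bash
python3 - <<'E'
from h import *
for i in range(5):
    c=robot.capture('wrist'); s=robot.get_state(); print(s['wrist_force'].round(2),s['wrist_torque'].round(2),s['tool_pos'].round(1))
E
```

```text
[-1.33  0.48  5.78] [0.14 0.28 0.  ] [ 488.7 -193.6  219.8]
[-1.12  0.85  5.74] [ 0.12  0.24 -0.05] [ 488.7 -193.6  219.9]
[-1.42  0.45  4.81] [0.18 0.3  0.02] [ 488.8 -193.6  219.9]
[-1.34  0.01  4.37] [ 0.08  0.3  -0.01] [ 488.7 -193.6  219.9]
[-1.42  0.55  5.98] [ 0.15  0.29 -0.02] [ 488.7 -193.6  219.9]
```

Firm contact with the rod. I ease the load off and open slowly.

Call:
servo_tool:
  targets:
    - [1, 0, 0, -0.003, 0]
    - [1, 0, 0, -0.003, 0]
    - [0.7, 0, 0, -0.003, 0]
    - [0.65, 0, 0, -0.003, 0]
    - [0.55, 0, 0, -0.003, 0]
    - [0.45, 0, 0, -0.003, 0]
    - [0.4, 0, 0, -0.003, 0]
    - [0.4, 0, 0, -0.003, 0]
  newtons: 5

```text
t: 14.6
tool_pos: [488.2, -193.4, 219.4]
tool_rot: [-3.142, 0.0, -0.394]
wrist_force: [0.1, -1.1, 0.2]
gripper_width: 0.589
grip_force: 0.0
```

```bash
python3 - <<'E'
from h import *
c=cap('wrist'); s=cap('scene'); print(robot.get_state()['gripper_width'])
A=s['frame'][120:300,140:330]; A=cv2.resize(A,(475,450),interpolation=cv2.INTER_CUBIC)
B=cv2.resize(c['frame'][:,170:480],(310,480))[:450]
cv2.imwrite('pics/h1.png',np.hstack([A,B])[...,::-1])
E
```

```text
0.5954882923073711
```

View pics/h1.png

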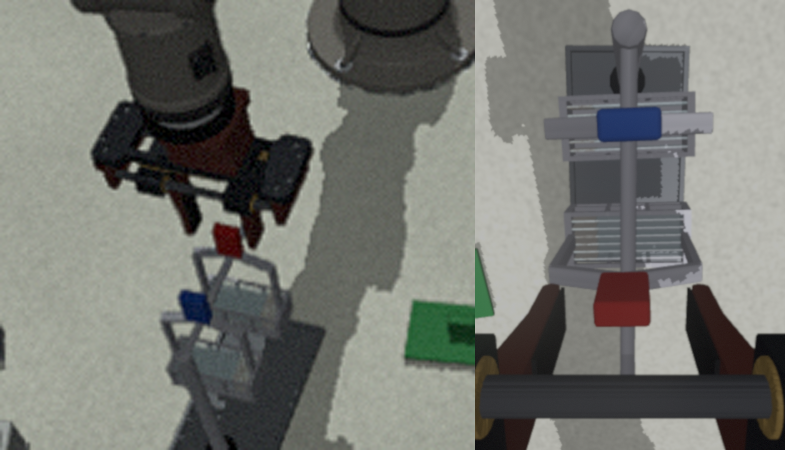

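The red carrier hangs level on the rod just in front of the fingers, with a clear gap to the blue one, which has not moved. I go straight up and then over to the lid.

Call:
servo_tool:
  targets:
    - [0.2, 0, 0, 0, 0]
    - [0.1, 0, 0, 0, 0]
    - [0, 0, 0, -0.1, 0]
    - [0, 0, 0, -0.25, 0]
    - [0, 0, 0, -0.4, 0]
    - [0, 0, 0, -0.55, 0]
    - [0, 0, 0, -0.7, 0]
    - [0, 0, 0, -0.7, 0]

```text
t: 15.37
tool_pos: [490.5, -194.0, 329.2]
tool_rot: [-3.141, -0.008, -0.394]
wrist_force: [0.7, 0.5, 0.7]
gripper_width: 0.999
grip_force: 0.0
```

Call:
servo_tool:
  targets:
    - [0, -0.04, -0.05, 0, 0]
    - [0, -0.1, -0.12, 0, 0]
    - [0, -0.15, -0.2, 0, 0]
    - [0, -0.2, -0.3, 0, 0]
    - [0, -0.25, -0.45, 0, 0]
    - [0, -0.28, -0.6, 0, 0]
    - [0, -0.28, -0.67, 0, 0]
    - [0, -0.28, -0.67, 0, 0]

```text
t: 16.03
tool_pos: [487.8, -81.0, 323.6]
tool_rot: [-3.141, 0.002, -0.388]
wrist_force: [-0.7, 0.3, -0.3]
gripper_width: 0.997
grip_force: 0.0
```

Call:
servo_tool:
  targets:
    - [0, -0.04, -0.1, 0.05, 0]
    - [0, -0.1, -0.25, 0.15, -0.01]
    - [0, -0.15, -0.4, 0.3, -0.03]
    - [0, -0.2, -0.5, 0.4, -0.049]
    - [0, -0.25, -0.6, 0.5, -0.049]
    - [0, -0.288, -0.675, 0.6, -0.049]
    - [0, -0.288, -0.675, 0.6, -0.049]
    - [0, -0.288, -0.675, 0.6, -0.049]

```text
t: 16.7
tool_pos: [486.3, 24.6, 233.8]
tool_rot: [3.14, 0.002, -0.24]
wrist_force: [-0.3, -0.1, 0.8]
gripper_width: 1.0
grip_force: 0.0
```

```bash
python3 - <<'E'
from h import *
st=robot.get_state(); c=cap('wrist'); dump(c,'w3.pkl'); save(c,'w3.png')
psi=st['tool_rot'][2]; tx=np.array([np.cos(psi),np.sin(psi)]); ty=np.array([np.sin(psi),-np.cos(psi)])
print(st['tool_pos'],psi)
for b in blobs(c,(45,85),smin=80,vmin=30,amin=1500):
    q=cv2.minAreaRect(np.argwhere(b[2])[:,::-1].astype(np.float32)); bx=np.array([onz(c,p,14)[:2] for p in cv2.boxPoints(q)])
    e=[bx[i]-bx[i-1] for i in range(4)]; l=max(e,key=np.linalg.norm); l=l if l[1]<0 else -l
    D=bx.mean(0)-st['tool_pos'][:2]
    print(b[0],bx.mean(0).round(1),[round(np.linalg.norm(x)) for x in e],'psi',np.arctan2(l[0],-l[1]),'tool',D@tx,D@ty)
E
```

```text
[486.30403927  24.59014395 233.78346998] -0.23987180858036483
[ 259  169  121   72 8477] [487.6  26.9] [123, 72, 117, 72] psi -0.24070103379863383 tool 0.6599155703979789 -2.5467946623386695
[ 197  310   92   66 3478] [358.7 145.9] [80, 98, 79, 103] psi -0.22309741472912037 tool -152.73671197774672 -87.54537977175147
```

View pics/w3.png

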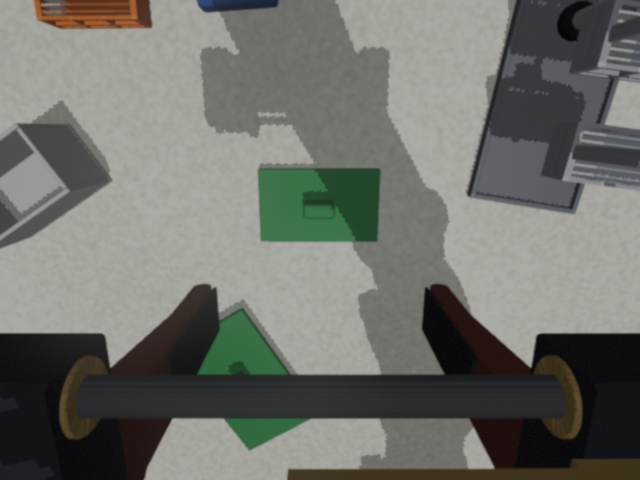

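The small lid is square to the tool, its block at (319,209) and its plate spanning (259–380, 169–241). I descend and grip it.

Call:
servo_tool:
  targets:
    - [0, 0.004, -0.015, 0.1, 0]
    - [0, 0.004, -0.015, 0.25, 0]
    - [0, 0.004, -0.015, 0.4, 0]
    - [0, 0.004, -0.015, 0.55, 0]
    - [0, 0.004, -0.015, 0.7, 0]
    - [0, 0.004, -0.015, 0.8, 0]
    - [0, 0.004, -0.015, 0.8, 0]
    - [0, 0.004, -0.015, 0.8, 0]

```text
t: 17.42
tool_pos: [488.6, 26.3, 115.0]
tool_rot: [3.141, 0.0, -0.242]
wrist_force: [-0.7, -0.1, 0.3]
gripper_width: 0.999
grip_force: 0.0
```

Call:
servo_tool:
  targets:
    - [0, 0, 0, 0.1, 0]
    - [0, 0, 0, 0.2, 0]
    - [0, 0, 0, 0.3, 0]
    - [0, 0, 0, 0.4, 0]
    - [0, 0, 0, 0.5, 0]
    - [0, 0, 0, 0.57, 0]
    - [0, 0, 0, 0.61, 0]
    - [0, 0, 0, 0.63, 0]

```text
t: 18.08
tool_pos: [488.8, 27.3, 20.3]
tool_rot: [3.142, -0.001, -0.241]
wrist_force: [-0.2, -0.2, 0.5]
gripper_width: 1.003
grip_force: 0.0
```

Call:
servo_tool:
  targets:
    - [0.4, 0, 0, 0, 0]
    - [0.5, 0, 0, 0, 0]
    - [0.7, 0, 0, 0, 0]
    - [1, 0, 0, 0, 0]
    - [1, 0, 0, 0, 0]
    - [1, 0, 0, 0, 0]
    - [1, 0, 0, 0, 0]
    - [1, 0, 0, 0, 0]
  newtons: 25

```text
t: 18.75
tool_pos: [488.2, 27.6, 20.1]
tool_rot: [3.142, -0.0, -0.24]
wrist_force: [0.6, 0.5, -0.4]
gripper_width: 0.433
grip_force: 0.0
```

Call:
servo_tool:
  targets:
    - [1, 0, 0, 0, 0]
    - [1, 0, 0, 0, 0]
    - [1, 0, 0, 0, 0]
    - [1, 0, 0, 0, 0]
    - [1, 0, 0, 0, 0]
    - [1, 0, 0, 0, 0]
    - [1, 0, 0, 0, 0]
    - [1, 0, 0, 0, 0]

```text
t: 19.42
tool_pos: [488.2, 27.5, 20.1]
tool_rot: [3.141, 0.0, -0.24]
wrist_force: [0.7, -0.2, 0.4]
gripper_width: 0.317
grip_force: 25.0
```

Call:
servo_tool:
  targets:
    - [1, 0, 0, -0.03, 0]
    - [1, 0, 0, -0.1, 0]
    - [1, 0, 0, -0.22, 0]
    - [1, 0, 0, -0.38, 0]
    - [1, 0, 0, -0.55, 0]
    - [1, 0, 0, -0.75, 0]
    - [1, 0, 0, -0.9, 0]
    - [1, 0, 0, -0.95, 0]

```text
t: 20.08
tool_pos: [490.3, 28.2, 166.8]
tool_rot: [-3.139, -0.006, -0.24]
wrist_force: [1.7, -0.2, -1.6]
gripper_width: 0.317
grip_force: 25.0
```

Call:
servo_tool:
  targets:
    - [1, 0.078, -0.05, 0, -0.01]
    - [1, 0.078, -0.15, 0, -0.03]
    - [1, 0.078, -0.3, 0, -0.06]
    - [1, 0.078, -0.45, 0, -0.09]
    - [1, 0.078, -0.6, 0, -0.12]
    - [1, 0.078, -0.75, 0, -0.15]
    - [1, 0.078, -0.87, 0, -0.17]
    - [1, 0.078, -0.915, 0, -0.178]

```text
t: 20.75
tool_pos: [531.8, 161.4, 162.2]
tool_rot: [-3.14, -0.0, 0.325]
wrist_force: [0.2, 0.6, -0.7]
gripper_width: 0.313
grip_force: 25.0
```

```bash
python3 - <<'E'
from h import *
robot.capture('top'); c=cap('wrist'); dump(c,'w4.pkl'); save(c,'w4.png')
st=robot.get_state(); print(st['tool_pos'],st['tool_rot'])
E
```

```text
[531.65622977 159.23219705 162.04533896] [-3.14081321e+00  8.72589943e-04  3.20677238e-01]
```

View pics/w4.png

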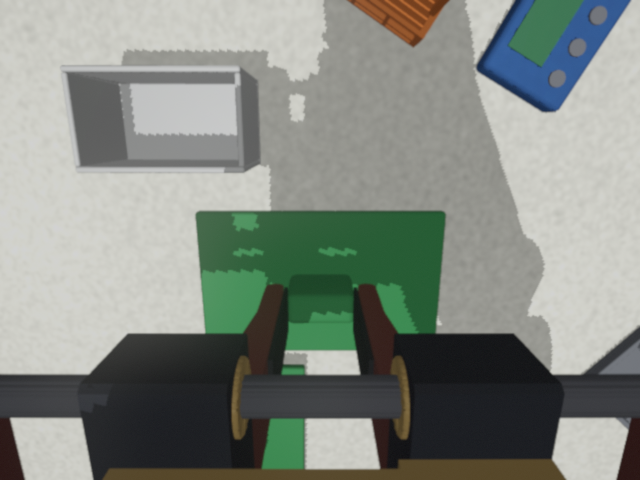

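The lid is held square: its plate spans (197–445, 211–349). The jar's rim corners are at about (62,67), (241,66), (243,171) and (78,171).

```bash
python3 - <<'E'
from h import *
c=load('w4.pkl'); p=np.array([531.66,159.23]); psi=.3207; tz=162.05
tx=np.array([np.cos(psi),np.sin(psi)]); ty=np.array([np.sin(psi),-np.cos(psi)])
def an(d): d=d if d[1]<0 else -d; return np.arctan2(d[0],-d[1])
q=np.array([onz(c,u,75)[:2] for u in [(62,67),(241,66),(243,171),(78,171)]])
print('jar',q.mean(0).round(1),[np.linalg.norm(q[i]-q[i-1]).round(1) for i in range(4)],[an(q[1]-q[0]),an(q[2]-q[3])])
D=q.mean(0)-p; print('tool',D@tx,D@ty)
l=np.array([onz(c,u,tz-6)[:2] for u in [(197,212),(445,211),(320,211),(320,349)]])
for r in l-p: print('lid pt tool',(r@tx).round(1),(r@ty).round(1))
print('lid psi',an(l[1]-l[0]))
E
```

```text
jar [574.3 287.6] [np.float64(63.7), np.float64(111.0), np.float64(64.1), np.float64(109.0)] [np.float64(0.32682294821025665), np.float64(0.3235665433770185)]
tool 80.94569966184618 -108.43053294510511
lid pt tool 37.6 -61.8
lid pt tool 38.6 55.9
lid pt tool 38.3 -3.4
lid pt tool -34.9 -3.1
lid psi 0.3288819287276677
```

Call:
servo_tool:
  targets:
    - [1, 0.04, -0.06, 0, 0]
    - [1, 0.12, -0.16, 0, 0]
    - [1, 0.22, -0.29, 0, 0]
    - [1, 0.33, -0.43, 0, 0]
    - [1, 0.42, -0.56, 0, 0]
    - [1, 0.49, -0.65, 0, 0]
    - [1, 0.528, -0.703, 0, 0]
    - [1, 0.528, -0.703, 0, 0]

```text
t: 21.52
tool_pos: [574.2, 284.7, 162.3]
tool_rot: [-3.141, -0.0, 0.32]
wrist_force: [-0.0, 0.1, -1.3]
gripper_width: 0.32
grip_force: 25.0
```

Call:
servo_tool:
  targets:
    - [1, 0, 0, 0.04, 0]
    - [1, 0, 0, 0.1, 0]
    - [1, 0, 0, 0.18, 0]
    - [1, 0, 0, 0.26, 0]
    - [1, 0, 0, 0.34, 0]
    - [1, 0, 0, 0.39, 0]
    - [1, 0, 0, 0.4, 0]
    - [1, 0, 0, 0.4, 0]

```text
t: 22.18
tool_pos: [573.8, 282.8, 101.6]
tool_rot: [3.141, 0.002, 0.319]
wrist_force: [0.4, 1.0, -1.7]
gripper_width: 0.315
grip_force: 25.0
```

```bash
python3 - <<'E'
from h import *
s=cap('scene'); c=cap('wrist'); st=robot.get_state(); print(st['tool_pos'],st['tool_rot'],st['wrist_force'])
A=cv2.resize(s['frame'][170:320,370:500],(390,450),interpolation=cv2.INTER_CUBIC)
B=cv2.resize(c['frame'][100:480,150:490],(402,450))
cv2.imwrite('pics/lid1.png',np.hstack([A,B])[...,::-1])
E
```

```text
[574.59229828 283.38430152 102.8947858 ] [-3.14137427e+00 -6.52618466e-04  3.19216662e-01] [ 0.6540337 -0.2277319 -0.696976 ]
```

View pics/lid1.png

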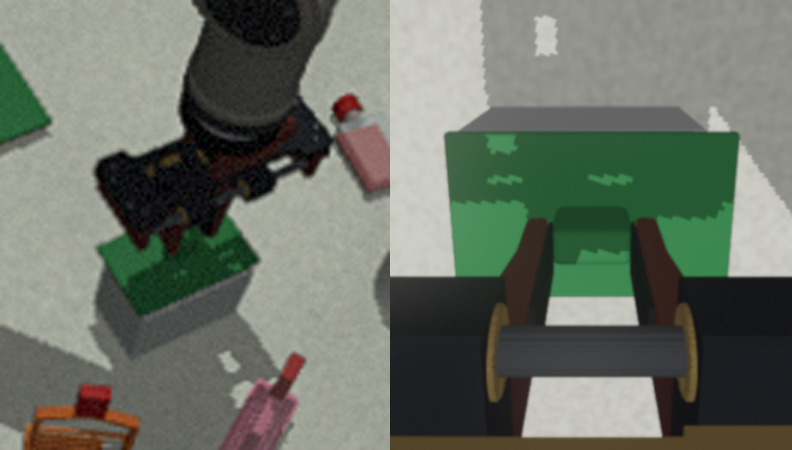

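The lid sits centred and square just over the jar mouth. I lower it gently.

Call:
servo_tool:
  targets:
    - [1, 0, 0, 0.01, 0]
    - [1, 0, 0, 0.02, 0]
    - [1, 0, 0, 0.03, 0]
    - [1, 0, 0, 0.04, 0]
    - [1, 0, 0, 0.05, 0]
    - [1, 0, 0, 0.06, 0]
    - [1, 0, 0, 0.07, 0]
    - [1, 0, 0, 0.07, 0]

```text
t: 22.95
tool_pos: [574.2, 283.0, 91.7]
tool_rot: [3.141, 0.0, 0.319]
wrist_force: [-0.4, 0.0, -0.1]
gripper_width: 0.037
grip_force: 0.0
```

The fingers have closed past the lid (width 0.037), so I check it.

Call:
servo_tool:
  targets:
    - [1, 0, 0, -0.1, 0]
    - [1, 0, 0, -0.2, 0]
    - [0.8, 0, 0, -0.35, 0]
    - [0.5, 0, 0, -0.5, 0]
    - [0, 0, 0, -0.65, 0]
    - [0, 0, 0, -0.8, 0]
    - [0, 0, 0, -0.9, 0]
    - [0, 0, 0, -0.9, 0]

```text
t: 23.62
tool_pos: [576.0, 284.4, 231.0]
tool_rot: [-3.141, -0.006, 0.319]
wrist_force: [1.7, 0.4, 0.3]
gripper_width: 0.42
grip_force: 0.0
```

```bash
python3 - <<'E'
from h import *
s=cap('scene'); c=cap('wrist'); dump(c,'w5.pkl'); dump(s,'s5.pkl'); st=robot.get_state(); print(st['tool_pos'],st['tool_rot'])
A=cv2.resize(s['frame'][190:320,370:480],(380,450),interpolation=cv2.INTER_CUBIC)
B=cv2.resize(c['frame'][90:450,150:486],(420,450))
cv2.imwrite('pics/lid2.png',np.hstack([A,B])[...,::-1])
E
```

```text
[574.36606268 283.03609248 226.9448545 ] [ 3.14145079e+00 -5.94069684e-04  3.18988766e-01]
```

View pics/lid2.png

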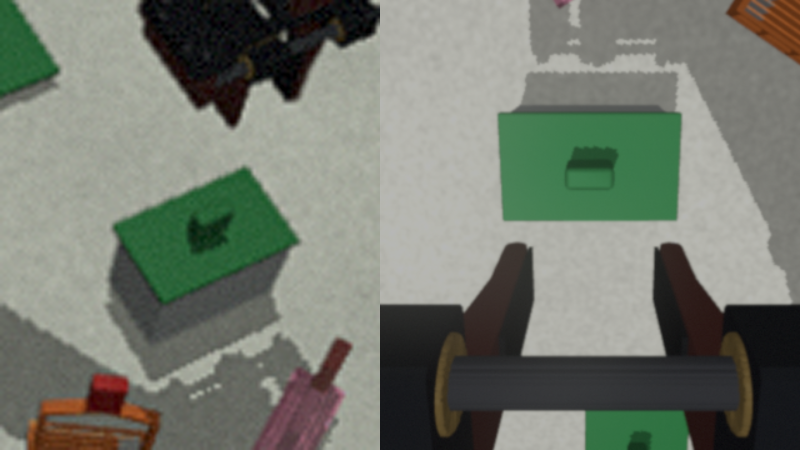

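The lid is on the jar and square to it. Whether the plug is fully home comes from the plate's corners with a PnP fit on its known size.

```bash
python3 - <<'E'
from h import *
c=load('w5.pkl'); s=load('s5.pkl'); obj=np.array([[37,-60,0],[37,60,0],[-37,60,0],[-37,-60,0]],float)
for n,k,u0 in(('w',c,(399,225)),('s',s,(430,260))):
    b=min(blobs(k,(45,85),smin=80,vmin=30,amin=300),key=lambda b:np.hypot(*(b[1]-u0)))
    h,_=cv2.findContours(b[2],cv2.RETR_EXTERNAL,cv2.CHAIN_APPROX_NONE); hull=cv2.convexHull(max(h,key=cv2.contourArea))
    q=cv2.approxPolyN(hull,4)[0].astype(float) if hasattr(cv2,'approxPolyN') else cv2.boxPoints(cv2.minAreaRect(hull))
    print(n,b[0],q.tolist())
    for z in(75,81,89):
        w=np.array([onz(k,p,z)[:2] for p in q]); print(z,w.mean(0).round(1),[np.linalg.norm(w[i]-w[i-1]).round(1) for i in range(4)])
    for r in range(4):
        ok,rv,tv=cv2.solvePnP(obj,np.roll(q,r,0).reshape(-1,1,2),k['K'],np.array(k['dist_coeffs'],float),flags=cv2.SOLVEPNP_ITERATIVE)
        e=np.linalg.norm(cv2.projectPoints(obj,rv,tv,k['K'],np.array(k['dist_coeffs'],float))[0][:,0]-np.roll(q,r,0))
        if e<8: Rm=k['Rm']@cv2.Rodrigues(rv)[0]; print('pnp',r,e.round(2),(k['Rm']@tv.ravel()+k['O']).round(1),'normal',Rm[:,2].round(3))
# two-view triangulation of the corners
E
```

```text
w [  245   180   146    86 12194] [[390.0, 180.0], [387.0, 265.0], [249.0, 265.0], [244.0, 180.0]]
75 [572.7 286.7] [np.float64(120.1), np.float64(73.6), np.float64(120.1), np.float64(73.6)]
81 [574.  287.1] [np.float64(118.0), np.float64(72.3), np.float64(118.0), np.float64(72.3)]
89 [575.7 287.6] [np.float64(115.2), np.float64(70.5), np.float64(115.2), np.float64(70.5)]
pnp 1 0.6 [572.6 286.9  75.2] normal [ 0.026 -0.014 -1.   ]
pnp 3 0.6 [572.6 286.9  75.2] normal [ 0.026 -0.014 -1.   ]
s [ 403  239   53   39 1148] [[456.0, 260.0], [416.0, 278.0], [402.0, 255.0], [441.0, 238.0]]
75 [570.3 286.8] [np.float64(73.6), np.float64(120.5), np.float64(73.1), np.float64(119.9)]
81 [573.6 284.8] [np.float64(73.2), np.float64(119.8), np.float64(72.7), np.float64(119.3)]
89 [577.9 282.2] [np.float64(72.6), np.float64(118.9), np.float64(72.1), np.float64(118.3)]
pnp 0 0.14 [560.5 292.6  56.9] normal [-0.031  0.035 -0.999]
pnp 1 2.34 [752.8 176.2 411.8] normal [ 0.637  0.351 -0.687]
pnp 2 0.14 [560.5 292.6  56.9] normal [-0.031  0.035 -0.999]
pnp 3 2.34 [752.8 176.2 411.8] normal [ 0.637  0.351 -0.687]
```

The plate is level, and its size fits a top at about 75–81 (home is 81; a plug resting on the rim would be 89). I confirm by touching the block lightly with shut fingers; home would be TCP ≈ 111.

Call:
servo_tool:
  targets:
    - [1, 0, 0, 0.05, 0]
    - [1, 0, 0, 0.1, 0]
    - [1, 0, 0, 0.2, 0]
    - [1, 0, 0, 0.3, 0]
    - [1, 0, 0, 0.4, 0]
    - [1, 0, 0, 0.48, 0]
    - [1, 0, 0, 0.5, 0]
    - [1, 0, 0, 0.5, 0]
  newtons: 10

```text
t: 24.38
tool_pos: [573.2, 282.4, 149.9]
tool_rot: [3.141, 0.004, 0.319]
wrist_force: [-0.4, 0.2, -0.2]
gripper_width: 0.009
grip_force: 0.0
```

Call:
servo_tool:
  targets:
    - [1, 0, 0, 0.0, 0]
    - [1, 0, 0, 0.0, 0]
    - [1, 0, 0, 0.03, 0]
    - [1, 0, 0, 0.06, 0]
    - [1, 0, 0, 0.1, 0]
    - [1, 0, 0, 0.13, 0]
    - [1, 0, 0, 0.15, 0]
    - [1, 0, 0, 0.15, 0]

```text
t: 25.05
tool_pos: [573.8, 282.7, 128.5]
tool_rot: [3.141, 0.002, 0.319]
wrist_force: [0.5, 0.5, 1.1]
gripper_width: 0.006
grip_force: 0.0
```

Call:
servo_tool:
  targets:
    - [1, 0, 0, 0.01, 0]
    - [1, 0, 0, 0.02, 0]
    - [1, 0, 0, 0.03, 0]
    - [1, 0, 0, 0.04, 0]
    - [1, 0, 0, 0.05, 0]
    - [1, 0, 0, 0.06, 0]
    - [1, 0, 0, 0.07, 0]
    - [1, 0, 0, 0.07, 0]

```text
t: 25.72
tool_pos: [574.1, 282.9, 118.7]
tool_rot: [3.141, 0.001, 0.319]
wrist_force: [0.1, -0.5, 0.0]
gripper_width: 0.004
grip_force: 0.0
```

Call:
servo_tool:
  targets:
    - [1, 0, 0, 0.005, 0]
    - [1, 0, 0, 0.01, 0]
    - [1, 0, 0, 0.015, 0]
    - [1, 0, 0, 0.02, 0]
    - [1, 0, 0, 0.022, 0]
    - [1, 0, 0, 0.022, 0]
    - [1, 0, 0, 0.022, 0]
    - [1, 0, 0, 0.022, 0]

```text
t: 26.38
tool_pos: [574.3, 283.1, 115.8]
tool_rot: [-3.142, -0.0, 0.319]
wrist_force: [0.3, 0.3, -1.0]
gripper_width: 0.006
grip_force: 0.0
```

Call:
servo_tool:
  targets:
    - [1, 0, 0, 0.005, 0]
    - [1, 0, 0, 0.01, 0]
    - [1, 0, 0, 0.015, 0]
    - [1, 0, 0, 0.02, 0]
    - [1, 0, 0, 0.025, 0]
    - [1, 0, 0, 0.03, 0]
    - [1, 0, 0, 0.034, 0]
    - [1, 0, 0, 0.034, 0]

```text
t: 27.05
tool_pos: [574.2, 283.1, 110.5]
tool_rot: [3.142, 0.0, 0.319]
wrist_force: [-0.2, 0.2, 0.0]
gripper_width: 0.008
grip_force: 0.0
```

Call:
servo_tool:
  targets:
    - [1, 0, 0, 0.003, 0]
    - [1, 0, 0, 0.006, 0]
    - [1, 0, 0, 0.009, 0]
    - [1, 0, 0, 0.012, 0]
    - [1, 0, 0, 0.012, 0]
    - [1, 0, 0, 0.012, 0]
    - [1, 0, 0, 0.012, 0]
    - [1, 0, 0, 0.012, 0]

```text
t: 27.72
tool_pos: [574.3, 283.1, 108.9]
tool_rot: [-3.142, -0.0, 0.319]
wrist_force: [0.1, -0.1, -0.0]
gripper_width: 0.005
grip_force: 0.0
```

Call:
servo_tool:
  targets:
    - [1, 0, 0, 0.004, 0]
    - [1, 0, 0, 0.008, 0]
    - [1, 0, 0, 0.012, 0]
    - [1, 0, 0, 0.016, 0]
    - [1, 0, 0, 0.02, 0]
    - [1, 0, 0, 0.02, 0]
    - [1, 0, 0, 0.02, 0]
    - [1, 0, 0, 0.02, 0]

```text
t: 28.38
tool_pos: [574.3, 283.1, 105.9]
tool_rot: [-3.142, 0.0, 0.319]
wrist_force: [0.2, -0.1, 0.1]
gripper_width: 0.006
grip_force: 0.0
```

```bash
python3 - <<'E'
from h import *
c=cap('wrist'); dump(c,'w6.pkl'); st=robot.get_state(); print(st['tool_pos'],st['wrist_force'])
print(proj(c,[st['tool_pos'],[574,287,111],[575,284,111]]).round(0))
# block: top face vs plate by brightness - green components and block's dark side in earlier w5
w=load('w5.pkl')
f=cv2.cvtColor(np.ascontiguousarray(w['frame']),cv2.COLOR_RGB2HSV)[...,2]
print(proj(w,[[574,287,111],[574,287,81],st['tool_pos']]).round(0))
print(f[195:250:3,290:350:4])
E
```

```text
[574.35428214 283.11957457 105.90674826] [ 0.43150569  0.62134731 -0.70775594]
[[323. 290.]
 [315. 292.]
 [322. 292.]]
[[317. 232.]
 [318. 224.]
 [322. 232.]]
[[125 124 124 124 124 124 123 124 123 123 123 122 122 123 123]
 [124 125 125 124 124 124 123 123 124 123 122 122 122 123 122]
 [124 125 124 124 124 124 125 124 123 122 122 123 122 121 122]
 [125 124 124 124 124 124 124 123 124 123 123 123 123 122 123]
 [125 125 124 125 103 118  98 118  95 118 112 117 123 123 122]
 [125 124 124 123  80  79  80  79  79  79  80  79  87 123 122]
 [125 125 124 120  79  80  80  79  78  80  78  79  80 122 122]
 [125 124 124 109  77  78  77  78  76  76  76  78  81 122 123]
 [125 125 123  64  63  63  61  61  61  61  61  64  97 122 122]
 [125 124 114  64  63  63  62  63  62  62  63  61 117 122 123]
 [125 125 104  91  91  91  90  90  91  91  91  83 122 122 123]
 [126 125  99 123 122 121 120 119 118 118 117 107 118 123 123]
 [126 126  99 125 126 125 124 123 122 121 120 109 119 123 122]
 [126 126 100 126 126 126 125 124 124 123 121 110 119 123 123]
 [126 126 104 126 127 126 125 124 124 124 123 111 121 123 123]
 [126 127 120 111 109 108 108 108 107 107 107 109 123 123 124]
 [126 126 126 125 125 125 124 123 124 122 123 124 124 124 124]
 [127 127 126 126 126 125 125 125 125 124 124 123 124 124 124]
 [126 127 126 126 126 126 125 125 126 125 126 125 124 124 123]]
```

```bash
python3 - <<'E'
from h import *
c=load('w6.pkl'); hsv=cv2.cvtColor(np.ascontiguousarray(c['frame']),cv2.COLOR_RGB2HSV)
for v in range(190,360,5): print(v,''.join(('G' if hsv[v,u,2]>100 else 'g' if hsv[v,u,2]>70 else 'd') if 45<hsv[v,u,0]<85 and hsv[v,u,1]>80 else ('r' if (hsv[v,u,0]<12 or hsv[v,u,0]>168) and hsv[v,u,1]>70 else '#' if hsv[v,u,2]<60 else '.') for u in range(190,460,4)))
P=lambda x,y,z: None
st=np.array([574.35,283.1]); psi=.319; tx=np.array([np.cos(psi),np.sin(psi)]); ty=np.array([np.sin(psi),-np.cos(psi)])
pts=[[*(st+a*tx+b*ty),z] for z,A,B in((81,37,60),(111,7,15)) for a,b in((A,-B),(A,B),(-A,B),(-A,-B))]
print(proj(c,pts).round(0).tolist())
E
```

```text
190 ....................................................................
195 ....................................................................
200 ....................................................................
205 ........gggggggggggggggggggggggggggggggggggggggggggggggggggg........
210 ....gggggggggggGGgGggggggggggggggggggggggggggggggggggggggggg........
215 ....gggggggggggggggggggggggggggggggggggggggggggggggggggggggg........
220 ....gggggggggggggggggggggggggggggggggggggggggggggggggggggggg........
225 ....gggggggggggggggggggggggggggggggggggggggggggggggggggggggg........
230 ....gggggggggGGGGGGGGGGGGGGgggggggggggggggggggggggggggGGGGGg........
235 ....gggggggggGggGggGggGggGggggggggggggggggggggggggggggggGggg........
240 ....gggggggggggggggggggggggggggggggggggggggggggggggggggggggg........
245 ....ggggggggggggggggggggggggggggggggggggggggggggggggggggggg.........
250 ....ggGGGGGGGGGGgGGGGGGGGGGgggggggggggggggggggggggggggGGGGG.........
255 ....ggGGGGGGGGGGGGGGGGGGGGgggggggggggggggggggggggggggGGGGGG.........
260 ....ggGGGGGGGGGGGGGGGGGGGGggggggggggggggggGggggggggggGGGGGG.........
265 .
[... 810 characters left out ...]
GGGGGGGGGGGGGGGGGG##rrrrddrrrrrrgGGGGGGGGGGGGGGGGG..........
325 ......GGGGGGGGGGGGGGGGGGG##rrrrrddrrrrrrrGGGGGGGGGGGGGGGGG..........
330 ......GGGGGGGGGGGGGGGGGGgrrrrrrrddrrrrrrrdGGGGGGGGGGGGGGGG..........
335 .#####################d########r##r##############################...
340 .##############################r##r###############################..
345 ###############################r##r###############################..
350 ###############################r##r################################.
355 ####################################################################
[[207.0, 205.0], [438.0, 205.0], [428.0, 334.0], [217.0, 334.0], [291.0, 280.0], [355.0, 280.0], [354.0, 307.0], [292.0, 307.0]]
```

```bash
python3 - <<'E'
from h import *
w5,w6,s5=load('w5.pkl'),load('w6.pkl'),load('s5.pkl')
def mask(c,u0):
    return min(blobs(c,(45,85),smin=80,vmin=30,amin=300),key=lambda b:np.hypot(*(b[1]-u0)))[2]
def spans(c,u0,rows):
    m=mask(c,u0)
    for v in rows:
        k=np.flatnonzero(m[v]); print(v,k.min(),k.max(),end=' | ')
    k=np.flatnonzero(m.any(1)); print('rows',k.min(),k.max())
    h,_=cv2.findContours(m,cv2.RETR_EXTERNAL,cv2.CHAIN_APPROX_NONE); hull=cv2.convexHull(max(h,key=cv2.contourArea))
    return cv2.approxPolyN(hull,4)[0].astype(float)
q5=spans(w5,(318,224),(184,200,220,240,260)); q6=spans(w6,(318,250),(206,212,220,240,260)); qs=spans(s5,(430,260),())
print(q5.tolist(),q6.tolist())
key=lambda q:sorted(q.tolist(),key=lambda p:p[1])[:2]
a=sorted(key(q5));b=sorted(key(q6))
for p,q in zip(a,b): print('w5-w6 far corner',[np.round(x,1) for x in two(w5,p,w6,q)])
# w5 with scene: match corners by nearest
for p in q5:
    r=min(((two(w5,p,s5,q),q) for q in qs),key=lambda x:x[0][1]+abs(x[0][0][2]-78)); print('w5-s',r[0][0].round(1),round(r[0][1],1))
f6=cv2.cvtColor(np.ascontiguousarray(w6['frame']),cv2.COLOR_RGB2HSV)[...,2]
print('row272',f6[272,280:360].tolist()); print('col300',f6[255:300,296].tolist()); print('row283',f6[283,275:360].tolist())
E
```

```text
184 245 390 | 200 246 389 | 220 247 388 | 240 248 387 | 260 249 386 | rows 180 265
206 205 427 | 212 203 428 | 220 203 427 | 240 205 426 | 260 206 425 | rows 204 335
rows 239 277
[[390.0, 180.0], [387.0, 265.0], [249.0, 265.0], [244.0, 180.0]] [[429.0, 204.0], [420.0, 334.0], [212.0, 335.0], [201.0, 204.0]]
w5-w6 far corner [array([589.4, 355.3,  78.3]), np.float64(0.4)]
w5-w6 far corner [array([626.9, 242.7,  81.1]), np.float64(0.6)]
w5-s [625.4 240.7  75.5] 2.6
w5-s [557.1 218.5  79.2] 1.5
w5-s [521.  331.   81.8] 1.4
w5-s [588.6 354.5  77.4] 1.9
row272 [130, 130, 131, 130, 128, 118, 93, 68, 63, 62, 62, 64, 64, 64, 64, 63, 63, 63, 64, 62, 64, 62, 62, 64, 62, 64, 63, 62, 63, 61, 63, 62, 63, 62, 62, 62, 63, 61, 62, 62, 62, 62, 62, 62, 62, 62, 62, 62, 61, 61, 61, 62, 62, 61, 61, 61, 62, 62, 62, 61, 61, 61, 60, 65, 86, 115, 126, 129, 128, 128, 128, 128, 128, 128, 128, 128, 128, 128, 128, 129]
col300 [83, 84, 84, 84, 84, 83, 80, 70, 64, 61, 63, 62, 62, 61, 62, 62, 64, 63, 62, 64, 62, 63, 65, 67, 72, 76, 80, 82, 83, 82, 83, 83, 82, 83, 83, 81, 82, 81, 80, 78, 77, 76, 73, 71, 81]
row283 [131, 130, 130, 130, 131, 131, 130, 125, 109, 91, 88, 81, 79, 81, 82, 82, 82, 82, 82, 82, 82, 83, 82, 82, 82, 80, 78, 77, 74, 70, 68, 65, 63, 64, 66, 69, 71, 75, 78, 79, 81, 82, 81, 81, 82, 81, 82, 82, 81, 80, 82, 80, 78, 76, 74, 70, 66, 65, 64, 66, 67, 70, 72, 75, 78, 80, 80, 79, 76, 74, 79, 101, 123, 128, 129, 128, 128, 128, 129, 128, 128, 129, 129, 128, 128]
```

Triangulation over two view pairs puts the plate's corners at 75–82 (81 is home) with no tilt. The plate is within about 2 mm of the jar centre seen by the same camera, so the plug is in. I back off and check the carriers before handing in.

Call:
servo_tool:
  targets:
    - [1, 0, 0, -0.05, 0]
    - [1, 0, 0, -0.15, 0]
    - [1, 0, 0, -0.3, 0]
    - [1, 0, 0, -0.45, 0]
    - [1, 0, 0, -0.6, 0]
    - [1, 0, 0, -0.75, 0]
    - [1, 0, 0, -0.8, 0]
    - [1, 0, 0, -0.8, 0]

```text
t: 29.1
tool_pos: [575.4, 284.0, 228.6]
tool_rot: [-3.141, -0.005, 0.319]
wrist_force: [0.2, 0.7, 0.4]
gripper_width: 0.007
grip_force: 0.0
```

```bash
python3 - <<'E'
from h import *
s=cap('scene');t=cap('top');w=cap('wrist');dump(w,'w7.pkl');w5=load('w5.pkl')
for n,hr,z in(('blue',(105,125),0),('red',(172,8),0)):
    for a in blobs(s,hr,smin=120,amin=40):
        if 190<a[1][0]<260 and 190<a[1][1]<260:
            for b in blobs(t,hr,smin=120,amin=6):
                P,e=two(s,a[1],t,b[1])
                if e<6 and 200<P[2]<270: print(n,a[1].round(1),P.round(1),e.round(1))
st=robot.get_state(); print(st['tool_pos'],st['wrist_force'])
for b in blobs(w,(45,85),smin=80,vmin=30,amin=3000): 
    q=cv2.boxPoints(cv2.minAreaRect(np.argwhere(b[2])[:,::-1].astype(np.float32))); print(b[0],b[1],np.mean([onz(w,p,81) for p in q],0).round(1))
E
```

```text
blue [217.4 242. ] [ 558.7 -223.3  236. ] 0.8
red [230.8 215.7] [ 490.2 -192.   235.6] 0.9
[573.62684782 282.52925444 224.41931376] [ 0.15577788 -0.80344536 -1.32756048]
[  243   178   148    87 12480] [316.78229167 220.62956731] [573.9 287.3  81. ]
```

```bash
python3 -c "
from plant import robot
print(robot.job_done())"
```

```text
the job is handed in; nothing more can be done
None
```

The job is handed in at about 29 s: the red carrier hangs on the hook in front of the unmoved blue one, and the green lid is on the jar and measures fully home (corners 75–82 mm, 81 is home). The lid slipped from the fingers within its last few millimetres, and a light touch to confirm its seating reached no contact, so that rests on the camera measurements alone.

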